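Put the carving bench's dust extractor back into service

TASK

The filter of the dust extractor has been cleaned: push its yellow-fronted filter drawer fully home, gently, until it clicks in and its front is flush. Only then turn the red handle of the isolator a quarter turn clockwise from off (across) to on (pointing up the panel), so that it snaps into its on detent. Leave the other things on the bench where they are.

Things in the scene. Friction and masses are not known exactly. Their poses are not given: they have to be found in the camera images.
- extractor: Green steel bench dust extractor, fixed, 220 wide (y), 280 deep (x), 240 high, black vent slots above its drawer. Origin on the bench under the middle of its front face; x points into the machine (the way the drawer closes), y left seen from its front, z up. The face above the drawer is the plane x = 0: a tool pointing straight down strikes it, so lean it back 30 to 45 deg, tips to the machine.
- filter_drawer (a joint): Drawer opening, m: 0 = home, front flush with the machine's face; starts 0.05 to 0.10 open. Slides with 1 to 2 N; from 22 to 10 mm open a sprung ball resists with 6 to 8 N in a slow push (15 to 22 N felt if it is met briskly, so do not take that for the stop); from 7 mm on the spring draws it to a hard stop at 0 and holds it. Stopped short it stays open. Over 60 N on it is ramming.
- drawer_front (a point): Middle of the drawer's flat yellow outer face, which is 190 wide (y) and 94 high, 14 thick, 69 above the bench, with a dark grip strip painted near its top; axes as the extractor's, so push along +x.
- console: Grey isolator box, fixed on a dark 180 x 180 foot: 160 x 160 x 80, its panel inclined 35 deg from level, looking up and to the robot. Origin on the bench under the box's middle; x from front to back, y left, z up. The handle's pivot meets the panel at (-23, 0, 123); the panel's outward normal is (-0.574, 0, 0.819).
- hood_edge (a point): Middle of the outer edge of the drip hood: a plate 6 thick, as wide as the box, that stands 75 out of the panel along its upper edge, 80 up the slope from the pivot. It hangs over the handle, so the tool should come in along the panel's normal, tilted 35 deg. Axes as the console's.
- isolator (a joint): Handle angle, rad: 0 = off, bar across the panel, white mark to the left (+y); 1.571 = on, white mark up the slope; grows clockwise seen facing the panel. Hard stops at both. Snap action: resists with up to 0.3 N m, eases near half way (0.6 to 1.0, where it may hang), beyond 1.0 is drawn into the on detent; let go before 0.6 it springs back to off.
- handle_grip (a point): On the pivot axis, 32 out of the panel: where to grip. The red handle is a bar 66 long, 14 wide, from 9 to 41 above the panel, on a disc 52 across whose top is 9 above the panel. Axes turn with the handle: z out of the panel along the pivot, y along the bar to its white mark, x across the bar (close the fingers along x).
- roundel: Bystander: carved wooden disc lying flat, 84 diameter, 18 high; origin under its middle.
- glue: Bystander: white glue bottle with red cap, 54 diameter, 120 high; origin under its middle.
- tape_measure: Bystander: yellow tape measure, 66 x 34 x 62 high; origin under its middle.

How it is judged:
By the outcome, as a careful person would: the job done as asked, in the order asked, and still so for the second after the job is handed in, with the robot touching nothing.
It also fails if it takes over 61 s, if anything falls off the work surface, if the arm or the gripper's body presses on something with over 40 N, if the wrist force passes 120 N, or if a joint passes its speed limit or range.

ROBOT

A 6-joint arm with a two-finger parallel gripper is mounted at the origin on the work surface. World frame = base frame: x ahead of the robot, y to its left, z up, the work surface at z = 0. Lengths are in m, angles in rad, forces in N, time in s.
With the tool pointing down it reaches from about 0.35 to 0.975 m from the base axis. Payload 7.1 kg.
Tool frame: the origin (TCP) lies between the finger pads, 19 mm behind the fingertips; this is the grasp point; x points along the fingers, z is the direction in which the jaws open and shut, and the axes are right-handed (so a half turn about x gives the same grasp; the last joint's range is limited). The gripper opens to 88 mm and grips with 3 to 60 N. Pads are 20 mm wide; open, the fingers measure 115 mm over their backs; the gripper's body (75 mm by 178 mm) begins 61 mm behind the grasp point.
Start: joints at [-1.181, 0.423, 1.63, -0, 1.089, -0.019], TCP at [0.248, -0.573, 0.241] pointing down, gripper open.
Joint ranges: [-3, 3], [-0.9, 2.11], [0.09, 2.58], [-1.31, 4.45], [0.11, 2.69], [-2.54, 2.54]. Speed limits (rad/s): [2.39, 2.39, 3.01, 3.14, 3.14, 3.14].

INTERFACE

Orientations are given as a unit quaternion [w, x, y, z].
In Python, from plant import monitor, grab_frame, close_job gives the robot as it stands.
- The arm moves only by the shell command python3 -m inch 'ROWS' [FORCE]. ROWS is JSON, a list that holds one entry, the list of rows, each a list of 7 numbers: the shift along the tool's x, y, z in mm, then the turn, a rotation vector about the tool's x, y, z in rad, then the finger opening in mm, from 0 to 87.8. A call has 1 to 12 rows; each row is the pose to reach, as a shift and turn from the pose commanded when the call began, along the tool's axes at that moment; what a row does not reach only later rows make up. A row lasts 1/8 s, in which the tool goes at most 62.5 mm and 10.7 degrees, less where a joint would pass 70% of its speed; a pose out of reach is approached as far as the arm can. A call with a gripper value outside its range is refused whole. The fingers move at their own pace and stop on an object; FORCE is the grip in N (left out, the last holds). Time passes only in rows, so rows that repeat a pose let the fingers close. It gives the time, the measured TCP pose, the force and the opening at its end, in the units of the state.
- monitor.get_obs(): the state, without advancing time (a new reading comes with each control period).
- grab_frame(name): name is "scene" or "top" or "wrist"; returns a dict with "color" (420x560x3 uint8, blue, green, red), "fx", "fy", "cx", "cy" (pixels), "dist" ([k1, k2, p1, p2, k3] as OpenCV has them; the pictures are not rectified), "rvec" (rotation vector, rad) and "tvec" (3), from world to camera coordinates, as OpenCV has them; the wrist camera has in their place "hand_eye" (4x4, takes a point from camera to tool coordinates, whose origin is the TCP and whose axes are the tool frame's). Camera axes: x right, y down, z forward; pixel columns grow to the right and rows downward; lengths in m; the calibration is good to about 2 mm. A picture is of the moment at which its call begins: read the wrist's pose just before it. There is no depth.
- close_job(): hands the job in, once; it reports no verdict.
The state is a dict: "time_s": time; "q": joint angles; "joint_vel": joint speeds; "effort": joint torques, N m; "tool_pos": TCP position; "tcp_rot": TCP orientation; "contact_force": force on the tool from outside, world axes, zero at the start; "wrist_torque": the same for the moment, N m; "opening": opening from 0.0 (shut) to 1.0 (fully open).
Only numpy, scipy, OpenCV 4.12 (cv2) and the standard library are available. Lean on these libraries where they do the work, as an engineer would, in place of code of your own. Each camera call takes 0.05 s, during which the arm holds its last target. There are 200 camera calls.

## Working session

There is one attempt and no reset: what is moved stays moved. The work goes in short steps, Python scripts to look and compute and a shell command to move; the robot and the scene stay as the last step left them, time stands still between calls to the robot, and variables do not carry over. Pictures are saved under pics/ and viewed, about 8 in all and at most 12, crops included, and the job is handed in when it is done.

```bash
ls; mkdir -p pics; python3 - <<'E'
from plant import monitor, grab_frame
import cv2, json,pickle
o=monitor.get_obs(); print(o)
for n in ("scene","top"):
    f=grab_frame(n); cv2.imwrite(f"pics/{n}0.png",f["color"]); pickle.dump(f,open(f"{n}0.pkl","wb"))
    print({k:v for k,v in f.items() if k!="color"})
E
```

```text
pics
{'time_s': 0.0, 'q': array([-1.18099331e+00,  4.23820070e-01,  1.63066007e+00, -3.57615009e-05,
        1.08859015e+00, -1.89991953e-02]), 'joint_vel': array([-0.00130449,  0.00226917, -0.00014549, -0.00065514, -0.00017352,
       -0.00175078]), 'effort': array([-1.85556373e-04, -5.44625938e+01, -2.73666161e+01,  6.44758064e-02,
        2.27202749e-02, -1.06764198e-04]), 'tool_pos': array([ 0.24826616, -0.57302071,  0.2406264 ]), 'tcp_rot': array([ 0.59064731,  0.3883817 ,  0.5915223 , -0.38781023]), 'contact_force': array([-0.30143357, -0.90844046,  0.2900628 ]), 'wrist_torque': array([-0.07372923,  0.01735485,  0.02003262]), 'opening': 0.9983994089234121}
{'fx': 381.2024251175581, 'fy': 381.2024251175581, 'cx': 281.561804384124, 'cy': 209.4948300821114, 'dist': array([-0.0533228,  0.       ,  0.       ,  0.       ,  0.       ]), 'rvec': array([ 0.11302298,  2.95622941, -0.96589156]), 'tvec': array([0.51508804, 0.06404536, 1.34428719])}
{'fx': 493.6626956386636, 'fy': 493.6626956386636, 'cx': 276.9959039028231, 'cy': 208.35939979185264, 'dist': array([0.02549373, 0.        , 0.        , 0.        , 0.        ]), 'rvec': array([ 2.16965637, -2.15663365,  0.10246969]), 'tvec': array([0.01892382, 0.53184314, 1.5419516 ])}
```

View pics/scene0.png

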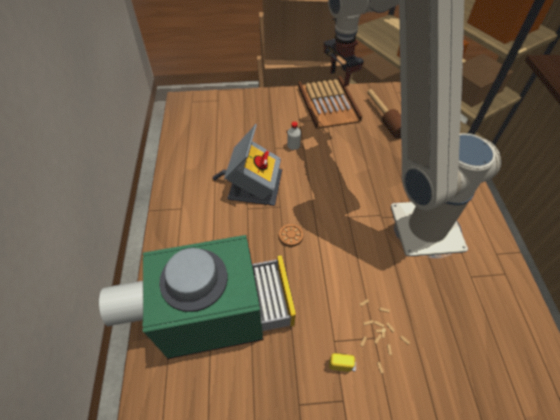

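View pics/top0.png

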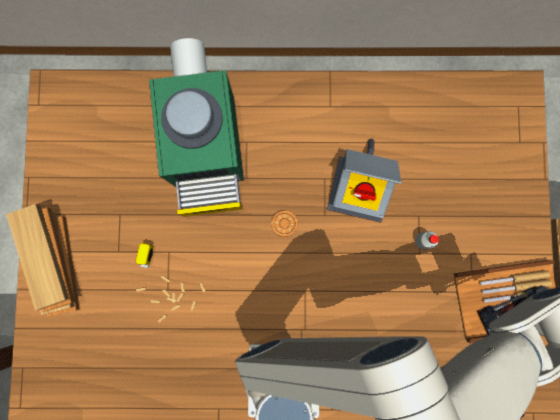

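The scene view shows the extractor at (205,295) with its drawer open and its yellow front at (285,285). The console is at (255,165). In the top view, the yellow front runs from (178,212) to (240,207), the red handle is at (364,190), the roundel at (284,222), the glue at (429,240) and the tape at (145,253).

```bash
cat > h.py <<'E'
import numpy as np, cv2
from scipy.spatial.transform import Rotation as R
def cam(f):
    K=np.array([[f["fx"],0,f["cx"]],[0,f["fy"],f["cy"]],[0,0,1]])
    Rm=cv2.Rodrigues(np.array(f["rvec"],float))[0]; return K,np.array(f["dist"],float),Rm,np.array(f["tvec"],float)
def ray(f,px):
    K,d,Rm,t=cam(f)
    n=cv2.undistortPoints(np.array(px,float).reshape(-1,1,2),K,d).reshape(-1,2)
    D=np.c_[n,np.ones(len(n))]@Rm
    return -Rm.T@t,D
def on_z(f,px,z):
    o,D=ray(f,px); return o+D*((z-o[2])/D[:,2])[:,None]
def proj(f,P):
    K,d,_,_=cam(f); return cv2.projectPoints(np.array(P,float).reshape(-1,1,3),np.array(f["rvec"],float),np.array(f["tvec"],float),K,d)[0].reshape(-1,2)
def tri(fs,pxs):
    A=np.zeros((3,3));b=np.zeros(3)
    for f,p in zip(fs,pxs):
        o,D=ray(f,[p]);u=D[0]/np.linalg.norm(D[0]);M=np.eye(3)-np.outer(u,u);A+=M;b+=M@o
    return np.linalg.solve(A,b)
E
python3 - <<'E'
from h import *; import pickle
T=pickle.load(open("top0.pkl","rb"));S=pickle.load(open("scene0.pkl","rb"))
for f,n in((T,"top"),(S,"scene")):
    print(n,"cam",ray(f,[[280,210]])[0].round(3))
    hsv=cv2.cvtColor(f["color"],cv2.COLOR_BGR2HSV)
    for c,lo,hi in(("yel",(20,150,90),(34,255,255)),("red",(0,190,90),(7,255,255)),("red2",(173,170,90),(180,255,255)),("green",(60,80,20),(90,255,255))):
        m=cv2.inRange(hsv,lo,hi); cs,_=cv2.findContours(m,0,2)
        for k in cs:
            if cv2.contourArea(k)>25: 
                r=cv2.minAreaRect(k); print(c,int(cv2.contourArea(k)),cv2.boxPoints(r).round(1).tolist())
a=cv2.resize(T["color"][140:250,140:270],None,fx=3,fy=3,interpolation=2); b=cv2.resize(T["color"][130:240,320:410],None,fx=3,fy=3,interpolation=2)
c=cv2.resize(S["color"][220:360,220:310],None,fx=3,fy=3,interpolation=2)[:270]
c=cv2.resize(S["color"][240:340,240:310],None,fx=2.6,fy=2.6,interpolation=2)
d=cv2.resize(S["color"][115:215,205:305],None,fx=2.6,fy=2.6,interpolation=2)
o=np.zeros((600,670,3),np.uint8); o[:330,:390]=a;o[:330,400:670]=b;o[335:335+c.shape[0],:c.shape[1]]=c;o[335:335+d.shape[0],400:400+d.shape[1]]=d
cv2.imwrite("pics/c1.png",o)
E
```

```text
top cam [0.368 0.006 1.589]
yel 231 [[134.39999389648438, 262.6000061035156], [139.6999969482422, 241.1999969482422], [153.60000610351562, 244.60000610351562], [148.1999969482422, 266.1000061035156]]
yel 434 [[176.5, 209.1999969482422], [240.5, 201.1999969482422], [241.5, 209.3000030517578], [177.5, 217.3000030517578]]
yel 1081 [[342.0, 202.10000610351562], [349.29998779296875, 171.5], [386.6000061035156, 180.39999389648438], [379.29998779296875, 210.89999389648438]]
red 40 [[430.0, 242.0], [430.0, 235.0], [438.0, 235.0], [438.0, 242.0]]
red 218 [[354.0, 183.0], [374.0, 183.0], [374.0, 199.0], [354.0, 199.0]]
green 7878 [[148.5, 78.5], [230.0, 69.4000015258789], [242.1999969482422, 178.89999389648438], [160.6999969482422, 187.89999389648438]]
scene cam [0.578 0.699 1.12 ]
yel 366 [[328.0, 369.0], [329.8999938964844, 351.79998779296875], [354.70001220703125, 354.5], [352.79998779296875, 371.79998779296875]]
yel 341 [[275.1000061035156, 255.6999969482422], [281.70001220703125, 254.10000610351562], [296.6000061035156, 316.3999938964844], [289.8999938964844, 318.0]]
yel 346 [[240.5, 164.10000610351562], [251.3000030517578, 145.39999389648438], [279.8999938964844, 162.0], [269.1000061035156, 180.60000610351562]]
red 72 [[253.1999969482422, 158.39999389648438], [266.3999938964844, 151.8000030517578], [270.6000061035156, 160.1999969482422], [257.3999938964844, 166.8000030517578]]
green 11277 [[130.0, 255.39999389648438], [246.5, 235.10000610351562], [264.70001220703125, 339.79998779296875], [148.1999969482422, 360.0]]
```

View pics/c1.png

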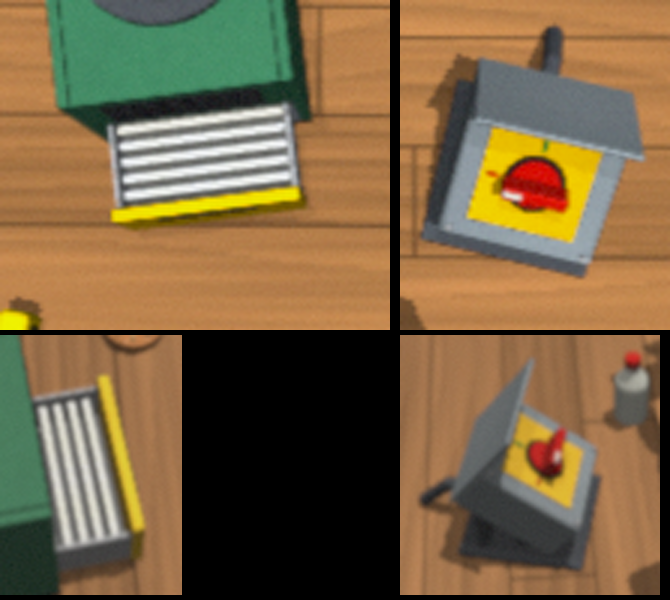

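```bash
python3 - <<'E'
from h import *; import pickle
T=pickle.load(open("top0.pkl","rb"));S=pickle.load(open("scene0.pkl","rb"))
ta=lambda p:[((x+.5)/3-.5+140,(y+.5)/3-.5+140) for x,y in p]
tb=lambda p:[((x-400+.5)/3-.5+320,(y+.5)/3-.5+130) for x,y in p]
sc=lambda p:[((x+.5)/2.6-.5+240,(y-335+.5)/2.6-.5+240) for x,y in p]
sd=lambda p:[((x-400+.5)/2.6-.5+205,(y-335+.5)/2.6-.5+115) for x,y in p]
def sh(n,P):
    d=P[0]-P[1];print(n,P.round(4).tolist(),"w",np.linalg.norm(d).round(4),"yaw",np.degrees(np.arctan2(-d[0],d[1])).round(2))
sh("drawer back top",on_z(T,ta([(112,211),(300,188)]),.116))
sh("drawer low edge z116",on_z(T,ta([(115,223),(302,207)]),.116))
sh("drawer low edge z022",on_z(T,ta([(115,223),(302,207)]),.022))
sh("drawer front top scene",on_z(S,sc([(142,527),(107,376)]),.116))
sh("extr top front",on_z(T,ta([(60,107),(293,80)]),.24))
sh("hood edge",on_z(T,tb([(472,119),(642,158)]),.23))
sh("panel low",on_z(T,tb([(440,232),(588,262)]),.077))
sh("foot low",on_z(T,tb([(424,237),(584,275)]),.0))
tr=lambda p,q:tri([T,S],[tb([p])[0],sd([q])[0]])
print("label far right low / low left corners (tri)",tr((575,242),(574,507)),tr((468,212),(505,475)) )
print("disc approx",on_z(T,tb([(534,184)]),.13))
print("bystanders",on_z(T,[(284,222)],.018),on_z(T,[(434,239)],.12),on_z(T,[(144,253)],.062))
E
```

```text
drawer back top [[0.5159, 0.3214, 0.116], [0.5401, 0.1336, 0.116]] w 0.1894 yaw 7.34
drawer low edge z116 [[0.5038, 0.3181, 0.116], [0.521, 0.1313, 0.116]] w 0.1876 yaw 5.24
drawer low edge z022 [[0.5125, 0.338, 0.022], [0.5307, 0.1393, 0.022]] w 0.1995 yaw 5.24
drawer front top scene [[0.5076, 0.3207, 0.116], [0.5302, 0.1375, 0.116]] w 0.1846 yaw 7.06
extr top front [[0.5997, 0.3455, 0.24], [0.6261, 0.1308, 0.24]] w 0.2164 yaw 7.02
hood edge [[0.6209, -0.165, 0.23], [0.585, -0.3214, 0.23]] w 0.1605 yaw -12.93
panel low [[0.5317, -0.1506, 0.077], [0.5017, -0.3014, 0.077]] w 0.1537 yaw -11.26
foot low [[0.5345, -0.1414, 0.0], [0.4945, -0.3125, 0.0]] w 0.1758 yaw -13.17
label far right low / low left corners (tri) [ 0.53470811 -0.31638933 -0.06923049] [ 0.58521171 -0.17382825  0.15845954]
disc approx [[ 0.57439253 -0.23844975  0.13      ]]
bystanders [[ 4.89122786e-01 -4.06105034e-04  1.80000000e-02]] [[ 0.4335553  -0.44357124  0.12      ]] [[0.38750998 0.4308952  0.062     ]]
```

```bash
cat >> h.py <<'E'
def axes(yaw):
    c,s=np.cos(np.radians(yaw)),np.sin(np.radians(yaw)); return np.array([c,s,0]),np.array([-s,c,0]),np.array([0,0,1.])
EX=axes(7.2); EP=np.array([.613,.238,0]); CX=axes(-12.9); CP=np.array([.603,-.2455,0])
loc=lambda A,P,v: P+v[0]*A[0]+v[1]*A[1]+v[2]*A[2]
def rot(x,z): return np.c_[x,np.cross(z,x),z]
def pose():
    from plant import monitor
    o=monitor.get_obs(); return o,np.array(o["tool_pos"]),R.from_quat(np.roll(o["tcp_rot"],-1)).as_matrix()
def rows(goals,p,M):
    for n,g,G in goals:
        print(n,"mm",(M.T@(g-p)*1000).round(1).tolist(),"rv",R.from_matrix(M.T@G).as_rotvec().round(3).tolist(), "world",g.round(3).tolist())
L=np.radians(40)
def pushpose(x,z,y=0,lean=40):  # tip at ext-local x, height z
    L=np.radians(lean); f=np.sin(L)*EX[0]-np.cos(L)*EX[2]
    return loc(EX,EP,(x,y,z))-.019*f, rot(f,ZS*EX[1])
ZS=1
E
python3 - <<'E'
import h; from h import *
o,p,M=pose(); print(M.round(3))
h.ZS=1 if M[:,2]@EX[1]>0 else -1; print(h.ZS)
g,G=h.pushpose(-.16,.085)
up=p+np.array([0,0,.17])
rows([("up",up,M),("mid",np.array([.44,-.15,.40]),G),("hi",g+[0,0,.2],G),("pre",g,G)],p,M)
E
```

```text
[[-0.001  0.918  0.398]
 [ 0.001  0.398 -0.918]
 [-1.     0.    -0.001]]
-1
up mm [-170.0, 0.0, -0.2] rv [0.0, 0.0, 0.0] world [0.248, -0.573, 0.411]
mid mm [-158.9, 344.1, -312.2] rv [0.271, -0.1, 0.694] world [0.44, -0.15, 0.4]
hi mm [-58.0, 491.7, -647.4] rv [0.271, -0.1, 0.694] world [0.442, 0.216, 0.3]
pre mm [142.0, 491.7, -647.1] rv [0.271, -0.1, 0.694] world [0.442, 0.216, 0.1]
```

```bash
python3 -m inch '[[[-170,0,0,0,0,0,0],[-170,0,0,0,0,0,0],[-170,0,0,0,0,0,0],[-159,344,-312,0.271,-0.1,0.694,0],[-159,344,-312,0.271,-0.1,0.694,0],[-159,344,-312,0.271,-0.1,0.694,0],[-159,344,-312,0.271,-0.1,0.694,0],[-159,344,-312,0.271,-0.1,0.694,0],[-159,344,-312,0.271,-0.1,0.694,0],[-159,344,-312,0.271,-0.1,0.694,0],[-159,344,-312,0.271,-0.1,0.694,0],[-159,344,-312,0.271,-0.1,0.694,0]]]' 20
python3 - <<'E'
import h; from h import *
h.ZS=-1
o,p,M=pose(); print(o["q"].round(2))
g,G=h.pushpose(-.16,.085)
rows([("hi",g+[0,0,.2],G),("pre",g,G)],p,M)
E
```

```text
time_s: 1.6
tool_pos: [0.4402, -0.1483, 0.4003]
tcp_rot: [0.659, 0.62, 0.339, -0.257]
contact_force: [-0.1, -0.4, 0.2]
opening: 0.007
[-0.63 -0.22  2.14  0.67  0.8   0.43]
hi mm [108.4, -26.8, -361.5] rv [0.004, -0.002, -0.001] world [0.442, 0.216, 0.3]
pre mm [261.5, -155.5, -361.8] rv [0.004, -0.002, -0.001] world [0.442, 0.216, 0.1]
```

```bash
python3 -m inch '[[[108,-27,-362,0,0,0,0],[108,-27,-362,0,0,0,0],[108,-27,-362,0,0,0,0],[108,-27,-362,0,0,0,0],[108,-27,-362,0,0,0,0],[108,-27,-362,0,0,0,0],[108,-27,-362,0,0,0,0],[262,-156,-362,0,0,0,0],[262,-156,-362,0,0,0,0],[262,-156,-362,0,0,0,0],[262,-156,-362,0,0,0,0],[262,-156,-362,0,0,0,0]]]'
python3 - <<'E'
import h; from h import *
from plant import grab_frame
h.ZS=-1
o,p,M=pose(); print(o["q"].round(2))
rows([("pre",*h.pushpose(-.16,.085))]+[(f"{x}",*h.pushpose(x,.075)) for x in(-.115,-.035,0)],p,M)
f=grab_frame("scene"); w=grab_frame("top")
a=np.hstack([cv2.resize(f["color"][200:400,200:400],None,fx=2,fy=2),cv2.resize(w["color"][120:320,120:320],None,fx=2,fy=2)])
cv2.imwrite("pics/pre.png",a)
E
```

```text
time_s: 3.1
tool_pos: [0.4743, 0.1608, 0.2086]
tcp_rot: [0.64, 0.611, 0.381, -0.268]
contact_force: [-0.5, 1.1, 0.2]
opening: 0.002
[ 0.35  0.15  2.3  -0.8   0.11  2.54]
pre mm [77.5, -82.9, -56.0] rv [0.006, -0.051, 0.082] world [0.442, 0.216, 0.1]
-0.115 mm [111.6, -52.0, -54.0] rv [0.006, -0.051, 0.082] world [0.487, 0.222, 0.09]
-0.035 mm [157.8, 13.3, -51.1] rv [0.006, -0.051, 0.082] world [0.566, 0.232, 0.09]
0 mm [178.0, 41.8, -49.8] rv [0.006, -0.051, 0.082] world [0.601, 0.236, 0.09]
```

View pics/pre.png

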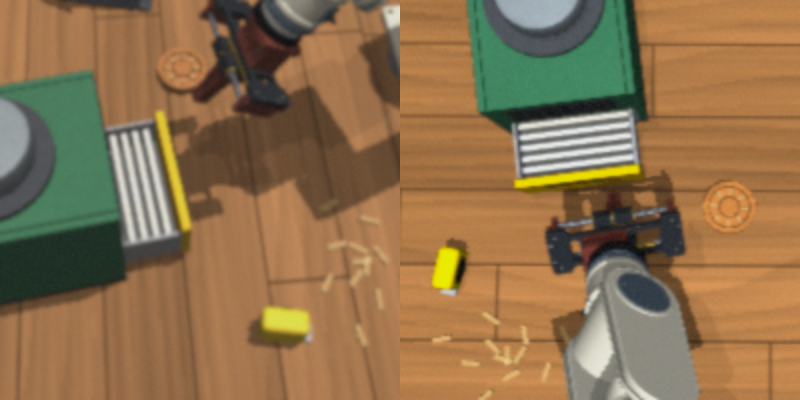

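The scene crop shows the tool near the drawer's right end, held short. Joints 5 and 6 are at their limits because a 40° lean lines the tool up with the forearm. I'll fit a simple arm model and pick a reachable lean.

```bash
cat >> h.py <<'E'
from scipy.optimize import least_squares, brentq
D=[([-1.181,.4238,1.6307],[.2483,-.5730,.2406],[.5906,.3884,.5915,-.3878]),([-.63,-.22,2.14],[.4402,-.1483,.4003],[.659,.62,.339,-.257]),([.35,.15,2.30],[.4743,.1608,.2086],[.64,.611,.381,-.268])]
def fit():
    def res(v):
        a,l2,l3,hh,d=v;e=[]
        for q,p,w in D:
            f=R.from_quat(np.roll(w,-1)).as_matrix()[:,0];c=np.array(p)-d*f
            rr=a+l2*np.sin(q[1])+l3*np.sin(q[1]+q[2]);z=hh+l2*np.cos(q[1])+l3*np.cos(q[1]+q[2])
            e+=[rr*np.cos(q[0])-c[0],rr*np.sin(q[0])-c[1],z-c[2]]
        return e
    s=least_squares(res,[0,.45,.45,.3,.3]);return s.x,np.abs(s.fun).max()
V,err=fit()
def ik(p,M,v=None):
    a,l2,l3,hh,d=V;c=p-d*M[:,0];q1=np.arctan2(c[1],c[0]);r=np.hypot(c[0],c[1])-a;z=c[2]-hh
    n=np.hypot(r,z);q3=np.arccos((n*n-l2*l2-l3*l3)/(2*l2*l3));q2=np.arctan2(r,z)-np.arctan2(l3*np.sin(q3),l2+l3*np.cos(q3))
    t=q2+q3;er=np.array([np.cos(q1),np.sin(q1),0]);ez=np.array([0,0,1.]);et=np.cross(ez,er)
    fw=np.sin(t)*er+np.cos(t)*ez;pp=np.cos(t)*er-np.sin(t)*ez  # pp: direction of growing angle
    W=np.c_[fw,pp,et].T@M
    q5=np.arccos(np.clip(W[0,0],-1,1));q4=np.arctan2(W[2,0],W[1,0])  # sign convention of q4 unknown
    # q6: jaw z vs plane: frame after q4,q5
    y5=np.array([-np.sin(q5),np.cos(q5)*np.cos(q4),np.cos(q5)*np.sin(q4)]);z5=np.cross(W[:,0],y5)
    q6=np.arctan2(W[:,2]@z5,W[:,2]@y5)
    return np.array([q1,q2,q3,q4,q5,q6])
E
python3 - <<'E'
import h; from h import *
print(V.round(4),err.round(4))
for q,p,w in D: print(ik(np.array(p),R.from_quat(np.roll(w,-1)).as_matrix()).round(2))
for s in (-1,1):
  for lean in(30,33):
    for az in (7.2,15,22):
      for x in(-.14,-.08,0):
        Lr=np.radians(lean);A=axes(az);f=np.sin(Lr)*A[0]-np.cos(Lr)*A[2]
        g=loc(EX,EP,(x,0,.075))-.019*f
        print(s,lean,az,x,ik(g,rot(f,s*A[1])).round(2))
E
```

```text
[-0.0293  0.5386  0.478   0.2619  0.2834] 0.0205
[-1.16  0.45  1.61  0.    1.08 -3.14]
[-0.58 -0.2   2.14  0.66  0.75 -2.67]
[ 0.38  0.1   2.32 -0.72  0.15 -0.66]
-1 30 7.2 -0.14 [ 0.56  0.37  2.3  -1.65  0.21  0.46]
-1 30 7.2 -0.08 [ 0.5   0.43  2.18 -1.4   0.19  0.16]
-1 30 7.2 0 [ 0.44  0.52  2.01 -0.98  0.19 -0.33]
-1 30 15 -0.14 [ 0.5   0.36  2.32 -1.97  0.13  0.61]
-1 30 15 -0.08 [ 0.45  0.43  2.19 -1.54  0.1   0.13]
-1 30 15 0 [ 0.4   0.52  2.02 -0.7   0.11 -0.75]
-1 30 22 -0.14 [ 0.46  0.36  2.32 -2.64  0.07  1.13]
-1 30 22 -0.08 [ 0.41  0.43  2.2  -2.04  0.02  0.5 ]
-1 30 22 0 [ 0.37  0.51  2.03  0.11  0.08 -1.7 ]
-1 33 7.2 -0.14 [ 0.57  0.38  2.33 -1.95  0.26  0.78]
-1 33 7.2 -0.08 [ 0.51  0.44  2.21 -1.81  0.21  0.57]
-1 33 7.2 0 [ 0.45  0.52  2.04 -1.43  0.18  0.13]
-1 33 15 -0.14 [ 0.51  0.37  2.35 -2.36  0.19  1.01]
-1 33 15 -0.08 [ 0.46  0.43  2.23 -2.22  0.14  0.82]
-1 33 15 0 [ 0.41  0.51  2.06 -1.57  0.08  0.12]
-1 33 22 -0.14 [ 0.46  0.37  2.36 -2.88  0.16  1.38]
-1 33 22 -0.08 [ 0.41  0.43  2.23 -2.98  0.09  1.44]
-1 33 22 0 [0.37 0.51 2.06 2.14 0.01 2.56]
1 30 7.
[... 204 characters left out ...]
 15 -0.08 [ 0.45  0.43  2.19 -1.54  0.1  -3.01]
1 30 15 0 [ 0.4   0.52  2.02 -0.7   0.11  2.39]
1 30 22 -0.14 [ 0.46  0.36  2.32 -2.64  0.07 -2.01]
1 30 22 -0.08 [ 0.41  0.43  2.2  -2.04  0.02 -2.64]
1 30 22 0 [0.37 0.51 2.03 0.11 0.08 1.44]
1 33 7.2 -0.14 [ 0.57  0.38  2.33 -1.95  0.26 -2.36]
1 33 7.2 -0.08 [ 0.51  0.44  2.21 -1.81  0.21 -2.57]
1 33 7.2 0 [ 0.45  0.52  2.04 -1.43  0.18 -3.01]
1 33 15 -0.14 [ 0.51  0.37  2.35 -2.36  0.19 -2.14]
1 33 15 -0.08 [ 0.46  0.43  2.23 -2.22  0.14 -2.32]
1 33 15 0 [ 0.41  0.51  2.06 -1.57  0.08 -3.02]
1 33 22 -0.14 [ 0.46  0.37  2.36 -2.88  0.16 -1.76]
1 33 22 -0.08 [ 0.41  0.43  2.23 -2.98  0.09 -1.71]
1 33 22 0 [ 0.37  0.51  2.06  2.14  0.01 -0.58]
```

```bash
python3 - <<'E'
import re
s=open("h.py").read()
s=s.replace("a,l2,l3,hh,d=v;e=[]","a,l2,l3,hh,d,o=v;e=[]").replace("e+=[rr*np.cos(q[0])-c[0],rr*np.sin(q[0])-c[1],z-c[2]]","e+=[rr*np.cos(q[0])-o*np.sin(q[0])-c[0],rr*np.sin(q[0])+o*np.cos(q[0])-c[1],z-c[2]]")
s=s.replace("[0,.45,.45,.3,.3]","[0,.45,.45,.3,.3,0]").replace("a,l2,l3,hh,d=V;c=p-d*M[:,0];q1=np.arctan2(c[1],c[0]);r=np.hypot(c[0],c[1])-a","a,l2,l3,hh,d,o=V;c=p-d*M[:,0];n0=np.hypot(c[0],c[1]);q1=np.arctan2(c[1],c[0])-np.arcsin(o/n0);r=np.sqrt(n0*n0-o*o)-a")
s=s.replace("return np.array([q1,q2,q3,q4,q5,q6])","q6=(q6+2*np.pi)%(2*np.pi)-np.pi; q4=(q4+1.6)%(2*np.pi)-1.6\n    return np.array([q1,q2,q3,q4,q5,q6])")
s+='''
def push2(x,z,y,lean,az,s,out=0):
    Lr=np.radians(lean);A=axes(az);f=np.sin(Lr)*A[0]-np.cos(Lr)*A[2]
    zz=np.cross(f,EX[0]);zz*=s/np.linalg.norm(zz)
    return loc(EX,EP,(x,y,z))-.019*f, rot(f,zz)
'''
open("h.py","w").write(s)
E
python3 - <<'E'
import h; from h import *
print(V.round(4),err.round(4))
for q,p,w in D: print(ik(np.array(p),R.from_quat(np.roll(w,-1)).as_matrix()).round(2))
for y in (0,-.04):
 for lean in(35,40,45,50,55):
  for az in (7.2,20,35,50):
   for s in(-1,1):
    qs=np.array([ik(*push2(x,.075,y,lean,az,s)) for x in(-.14,-.07,0)])
    e=np.sin(np.radians(lean))*np.cos(np.radians(az-7.2));cl=80*e-37.5*np.sqrt(1-e*e)
    if qs[:,4].min()>.2 and cl>10 and qs[:,3].min()>-1.2 and qs[:,3].max()<4.4 and abs(qs[:,5]).max()<2.5: print(y,lean,az,s,"clear",round(cl),qs[[0,2]].round(2).tolist())
E
```

```text
[-0.0148  0.5265  0.4692  0.2541  0.2662  0.0144] 0.0125
[-1.18  0.44  1.62 -0.    1.08 -0.02]
[-0.61 -0.2   2.13  0.67  0.77  0.45]
[ 0.34  0.1   2.32 -0.59  0.13  2.32]
0 40 7.2 -1 clear 23 [[0.55, 0.41, 2.39, 3.87, 0.41, 1.22], [0.43, 0.54, 2.1, 3.99, 0.26, 0.98]]
0 40 7.2 1 clear 23 [[0.55, 0.41, 2.39, 3.87, 0.41, -1.92], [0.43, 0.54, 2.1, 3.99, 0.26, -2.17]]
0 40 20 -1 clear 21 [[0.44, 0.4, 2.42, 3.3, 0.38, 1.78], [0.35, 0.53, 2.12, 3.14, 0.21, 1.86]]
0 40 20 1 clear 21 [[0.44, 0.4, 2.42, 3.3, 0.38, -1.36], [0.35, 0.53, 2.12, 3.14, 0.21, -1.28]]
0 40 35 1 clear 15 [[0.3, 0.41, 2.41, 2.61, 0.4, -0.71], [0.25, 0.54, 2.1, 2.19, 0.28, -0.31]]
0 45 7.2 -1 clear 30 [[0.58, 0.45, 2.43, 3.77, 0.55, 1.35], [0.44, 0.56, 2.14, 3.77, 0.39, 1.21]]
0 45 7.2 1 clear 30 [[0.58, 0.45, 2.43, 3.77, 0.55, -1.79], [0.44, 0.56, 2.14, 3.77, 0.39, -1.93]]
0 45 20 -1 clear 28 [[0.44, 0.44, 2.46, 3.27, 0.54, 1.84], [0.35, 0.55, 2.16, 3.14, 0.36, 1.88]]
0 45 20 1 clear 28 [[0.44, 0.44, 2.46, 3.27, 0.54, -1.31], [0.35, 0.55, 2.16, 3.14, 0.36, -1.26]]
0 45 35 1 clear 21 [[0.28, 0.44, 2.45, 2.69, 0.55, -0.78
[... 2720 characters left out ...]
4 50 50 1 clear 14 [[-0.0, 0.5, 2.42, 2.09, 0.75, -0.36], [0.03, 0.61, 2.11, 1.91, 0.65, -0.08]]
-0.04 55 7.2 -1 clear 44 [[0.5, 0.54, 2.53, 3.54, 0.89, 1.54], [0.38, 0.6, 2.24, 3.48, 0.68, 1.45]]
-0.04 55 7.2 1 clear 44 [[0.5, 0.54, 2.53, 3.54, 0.89, -1.61], [0.38, 0.6, 2.24, 3.48, 0.68, -1.69]]
-0.04 55 20 -1 clear 41 [[0.32, 0.53, 2.55, 3.11, 0.91, 1.95], [0.25, 0.6, 2.25, 3.02, 0.67, 1.99]]
-0.04 55 20 1 clear 41 [[0.32, 0.53, 2.55, 3.11, 0.91, -1.19], [0.25, 0.6, 2.25, 3.02, 0.67, -1.15]]
-0.04 55 35 1 clear 32 [[0.11, 0.54, 2.53, 2.61, 0.89, -0.78], [0.12, 0.61, 2.22, 2.49, 0.7, -0.6]]
-0.04 55 50 1 clear 18 [[-0.04, 0.55, 2.45, 2.14, 0.88, -0.4], [0.01, 0.64, 2.13, 2.01, 0.76, -0.15]]
```

```bash
cat >> h.py <<'E'
def fk(q):
    a,l2,l3,hh,d,o=V;q1,q2,q3,q4,q5,q6=q;t=q2+q3
    er=np.array([np.cos(q1),np.sin(q1),0]);ez=np.array([0,0,1.]);et=np.cross(ez,er)
    c=(a+l2*np.sin(q2)+l3*np.sin(t))*er+o*et+(hh+l2*np.cos(q2)+l3*np.cos(t))*ez
    B=np.c_[np.sin(t)*er+np.cos(t)*ez,np.cos(t)*er-np.sin(t)*ez,et]
    x=np.array([np.cos(q5),np.sin(q5)*np.cos(q4),np.sin(q5)*np.sin(q4)])
    y5=np.array([-np.sin(q5),np.cos(q5)*np.cos(q4),np.cos(q5)*np.sin(q4)]);z5=np.cross(x,y5)
    a6=q6-np.pi;W=rot(x,np.cos(a6)*y5+np.sin(a6)*z5);M=B@W
    return c+d*M[:,0],M
E
python3 - <<'E'
import h; from h import *
p,M=np.array(D[1][1]),R.from_quat(np.roll(D[1][2],-1)).as_matrix()
qa=ik(p,M);print(fk(qa)[0]-p,abs(fk(qa)[1]-M).max())
g,G=push2(-.145,.085,0,45,35,1);qb=ik(g,G);print(qa.round(2),qb.round(2))
o,pc,Mc=pose(); rows([("back",p,M)],pc,Mc)
print("rel to mid"); 
for i in range(1,13):
    P,A=fk(qa+(qb-qa)*i/12); rows([(i,P,A)],p,M)
E
```

```text
[-5.55111512e-17  5.55111512e-17 -1.66533454e-16] 2.3592239273284576e-16
[-0.61 -0.2   2.13  0.67  0.77  0.45] [ 0.29  0.41  2.46  2.68  0.53 -0.76]
back mm [-213.4, 48.9, 292.7] rv [0.004, -0.051, 0.081] world [0.44, -0.148, 0.4]
rel to mid
1 mm [35.4, 13.9, -41.6] rv [0.002, 0.113, 0.053] world [0.468, -0.103, 0.382]
2 mm [66.3, 24.2, -82.4] rv [0.014, 0.211, 0.1] world [0.49, -0.059, 0.365]
3 mm [93.9, 30.5, -121.6] rv [0.036, 0.294, 0.138] world [0.508, -0.017, 0.348]
4 mm [119.0, 32.4, -158.6] rv [0.065, 0.359, 0.166] world [0.52, 0.022, 0.33]
5 mm [142.7, 29.5, -193.1] rv [0.1, 0.409, 0.182] world [0.529, 0.058, 0.31]
6 mm [165.3, 21.4, -225.1] rv [0.137, 0.442, 0.188] world [0.533, 0.091, 0.287]
7 mm [187.0, 7.8, -254.4] rv [0.175, 0.459, 0.18] world [0.533, 0.12, 0.262]
8 mm [207.9, -11.6, -281.0] rv [0.209, 0.46, 0.161] world [0.528, 0.146, 0.233]
9 mm [227.4, -36.9, -304.7] rv [0.239, 0.448, 0.13] world [0.518, 0.169, 0.202]
10 mm [245.0, -67.8, -325.3] rv [0.262, 0.422, 0.088] world [0.503, 0.188, 0.169]
11 mm [260.1, -104.1, -342.3] rv [0.276, 0.384, 0.037] world [0.483, 0.202, 0.134]
12 mm [272.0, -144.9, -355.5] rv [0.28, 0.336, -0.022] world [0.458, 0.212, 0.098]
```

```bash
python3 -m inch '[[[-213,49,293,0.004,-0.051,0.081,0],[-213,49,293,0.004,-0.051,0.081,0],[-213,49,293,0.004,-0.051,0.081,0],[-213,49,293,0.004,-0.051,0.081,0],[-213,49,293,0.004,-0.051,0.081,0],[-213,49,293,0.004,-0.051,0.081,0],[-213,49,293,0.004,-0.051,0.081,0],[-213,49,293,0.004,-0.051,0.081,0],[-213,49,293,0.004,-0.051,0.081,0],[-213,49,293,0.004,-0.051,0.081,0]]]'
python3 - <<'E'
from h import *
o,p,M=pose();print(o["q"].round(3)); rows([("mid",np.array(D[1][1]),R.from_quat(np.roll(D[1][2],-1)).as_matrix())],p,M)
E
```

```text
time_s: 4.45
tool_pos: [0.4393, -0.1498, 0.4025]
tcp_rot: [0.66, 0.62, 0.338, -0.256]
contact_force: [-0.2, 0.6, 0.2]
opening: 0.002
[-0.639 -0.221  2.137  0.671  0.801  0.429]
mid mm [2.4, -0.5, -1.3] rv [0.001, 0.001, -0.002] world [0.44, -0.148, 0.4]
```

```bash
python3 -m inch '[[[35,14,-42,0,0.11,0.05,0],[66,24,-82,0.014,0.21,0.10,0],[94,30,-122,0.036,0.294,0.138,0],[119,32,-159,0.065,0.36,0.166,0],[143,30,-193,0.1,0.41,0.182,0],[165,21,-225,0.137,0.442,0.188,0],[175,18,-254,0.175,0.459,0.18,0],[185,8,-281,0.209,0.46,0.161,0],[204,-18,-305,0.239,0.448,0.13,0],[222,-49,-325,0.262,0.422,0.088,0],[237,-85,-342,0.276,0.384,0.037,0],[250,-126,-355,0.28,0.336,-0.022,0]]]'
python3 - <<'E'
import h; from h import *
o,p,M=pose(); print(o["q"].round(2))
rows([(f"{x}",*push2(x,.075,0,45,35,1)) for x in(-.145,-.11,-.04,-.02,0)],p,M)
E
```

```text
time_s: 5.95
tool_pos: [0.4581, 0.2124, 0.1273]
tcp_rot: [0.498, 0.736, 0.412, -0.202]
contact_force: [0.8, -0.7, -0.2]
opening: 0.005
[ 0.28  0.45  2.41  2.66  0.52 -0.75]
-0.145 mm [27.4, -21.9, 16.6] rv [0.0, 0.001, -0.0] world [0.458, 0.212, 0.088]
-0.11 mm [49.3, 5.4, 16.6] rv [0.0, 0.001, -0.0] world [0.493, 0.217, 0.088]
-0.04 mm [93.1, 60.0, 16.6] rv [0.0, 0.001, -0.0] world [0.562, 0.225, 0.088]
-0.02 mm [105.6, 75.6, 16.6] rv [0.0, 0.001, -0.0] world [0.582, 0.228, 0.088]
0 mm [118.1, 91.2, 16.6] rv [0.0, 0.001, -0.0] world [0.602, 0.23, 0.088]
```

```bash
python3 -m inch '[[[27,-22,17,0,0,0,0],[27,-22,17,0,0,0,0],[32,-16,17,0,0,0,0],[37,-10,17,0,0,0,0],[42,-3,17,0,0,0,0],[46,2,17,0,0,0,0],[49,5,17,0,0,0,0],[52,9,17,0,0,0,0],[55,13,17,0,0,0,0],[58,17,17,0,0,0,0],[61,21,17,0,0,0,0]]]'
python3 - <<'E'
import h; from h import *
from plant import grab_frame
o,p,M=pose(); print(o["q"].round(2),(EX[0]@(p-push2(0,.075,0,45,35,1)[0])).round(4))
rows([(f"{x}",*push2(x,.075,0,45,35,1)) for x in(-.04,-.02,0)],p,M)
f=grab_frame("scene"); w=grab_frame("top")
a=np.hstack([cv2.resize(f["color"][200:400,200:400],None,fx=2,fy=2),cv2.resize(w["color"][120:320,120:320],None,fx=2,fy=2)])
cv2.imwrite("pics/c2.png",a)
E
```

```text
time_s: 7.32
tool_pos: [0.5121, 0.2178, 0.0884]
tcp_rot: [0.498, 0.736, 0.413, -0.202]
contact_force: [-1.3, 0.8, -1.5]
opening: 0.004
[ 0.25  0.58  2.3   2.64  0.55 -0.75] -0.0907
-0.04 mm [32.0, 39.3, -1.0] rv [-0.0, 0.0, 0.002] world [0.562, 0.225, 0.088]
-0.02 mm [44.5, 55.0, -1.0] rv [-0.0, 0.0, 0.002] world [0.582, 0.228, 0.088]
0 mm [57.0, 70.6, -1.0] rv [-0.0, 0.0, 0.002] world [0.602, 0.23, 0.088]
```

View pics/c2.png

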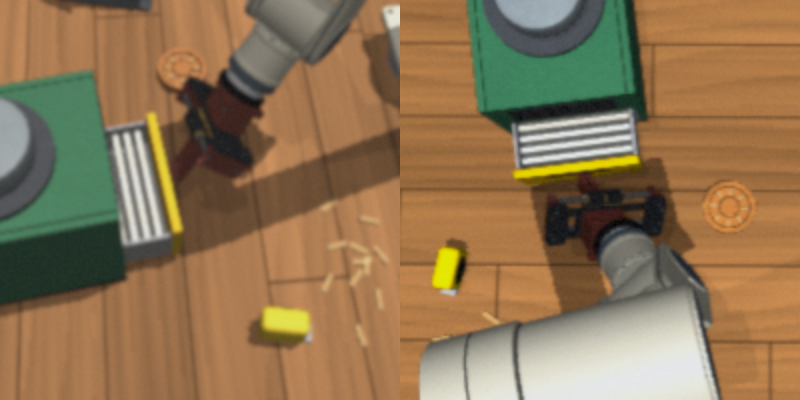

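The drawer front touches the fingertips and has started to slide (scene crop about (170,180)). Next I'll push slowly.

```bash
python3 -m inch '[[[2.5,3.1,0,0,0,0,0],[5,6.2,0,0,0,0,0],[7.5,9.4,0,0,0,0,0],[10,12.5,0,0,0,0,0],[12.5,15.6,0,0,0,0,0],[15,18.7,0,0,0,0,0],[17.5,21.8,0,0,0,0,0],[20,25,0,0,0,0,0],[22.5,28.1,0,0,0,0,0],[25,31.2,0,0,0,0,0],[27.5,34.3,0,0,0,0,0],[30,37.4,0,0,0,0,0]]]'
python3 - <<'E'
import h; from h import *
o,p,M=pose(); print((EX[0]@(p-push2(0,.075,0,45,35,1)[0])).round(4))
E
```

```text
time_s: 8.93
tool_pos: [0.5601, 0.2239, 0.0887]
tcp_rot: [0.498, 0.736, 0.412, -0.202]
contact_force: [-2.3, 1.0, 0.5]
opening: 0.006
-0.0424
```

```bash
python3 -m inch '[[[1.2,1.6,0,0,0,0,0],[2.5,3.1,0,0,0,0,0],[3.7,4.7,0,0,0,0,0],[5,6.2,0,0,0,0,0],[6.2,7.8,0,0,0,0,0],[7.5,9.4,0,0,0,0,0],[8.7,10.9,0,0,0,0,0],[10,12.5,0,0,0,0,0],[11.2,14,0,0,0,0,0],[12.5,15.6,0,0,0,0,0]]]'; python3 -m inch '[[[1.2,1.6,0,0,0,0,0],[2.5,3.1,0,0,0,0,0],[3.7,4.7,0,0,0,0,0],[5,6.2,0,0,0,0,0]]]'
python3 - <<'E'
import h; from h import *
o,p,M=pose(); print((EX[0]@(p-push2(0,.075,0,45,35,1)[0])).round(4))
E
```

```text
time_s: 10.18
tool_pos: [0.5772, 0.2262, 0.0884]
tcp_rot: [0.498, 0.735, 0.413, -0.202]
contact_force: [-15.9, -1.9, 12.6]
opening: 0.005
time_s: 10.68
tool_pos: [0.5865, 0.2274, 0.0885]
tcp_rot: [0.498, 0.736, 0.413, -0.202]
contact_force: [-6.2, 0.6, 5.2]
opening: 0.006
-0.0157
```

```bash
for i in 1; do python3 -m inch '[[[0.8,1,0,0,0,0,0],[1.6,2,0,0,0,0,0],[2.4,3,0,0,0,0,0],[3.1,4,0,0,0,0,0]]]'; python3 -m inch '[[[0.8,1,0,0,0,0,0],[1.6,2,0,0,0,0,0],[2.4,3,0,0,0,0,0]]]';  done
python3 - <<'E'
import h; from h import *
o,p,M=pose(); print((EX[0]@(p-push2(0,.075,0,45,35,1)[0])).round(4))
E
```

```text
time_s: 11.18
tool_pos: [0.5926, 0.2281, 0.0887]
tcp_rot: [0.498, 0.736, 0.412, -0.202]
contact_force: [-2.5, 0.6, 0.8]
opening: 0.005
time_s: 11.55
tool_pos: [0.5956, 0.2284, 0.0884]
tcp_rot: [0.498, 0.736, 0.413, -0.202]
contact_force: [-10.6, 0.7, 7.1]
opening: 0.008
-0.0066
```

```bash
python3 -m inch '[[[0.6,0.8,0,0,0,0,0],[0.6,0.8,0,0,0,0,0]]]'; python3 -m inch '[[[0.6,0.8,0,0,0,0,0],[0.6,0.8,0,0,0,0,0]]]'
python3 - <<'E'
import h; from h import *
from plant import grab_frame
o,p,M=pose(); print((EX[0]@(p-push2(0,.075,0,45,35,1)[0])).round(4))
f=grab_frame("scene"); w=grab_frame("top")
a=np.hstack([cv2.resize(f["color"][220:360,200:340],None,fx=2.8,fy=2.8,interpolation=2),cv2.resize(w["color"][120:260,120:260],None,fx=2.8,fy=2.8,interpolation=2)])
cv2.imwrite("pics/c3.png",a)
E
```

```text
time_s: 11.8
tool_pos: [0.5957, 0.2284, 0.0884]
tcp_rot: [0.498, 0.735, 0.413, -0.202]
contact_force: [-11.7, -1.4, 7.3]
opening: 0.004
time_s: 12.05
tool_pos: [0.5958, 0.2284, 0.0883]
tcp_rot: [0.498, 0.735, 0.413, -0.203]
contact_force: [-15.5, -2.2, 11.7]
opening: 0.006
-0.0063
```

View pics/c3.png

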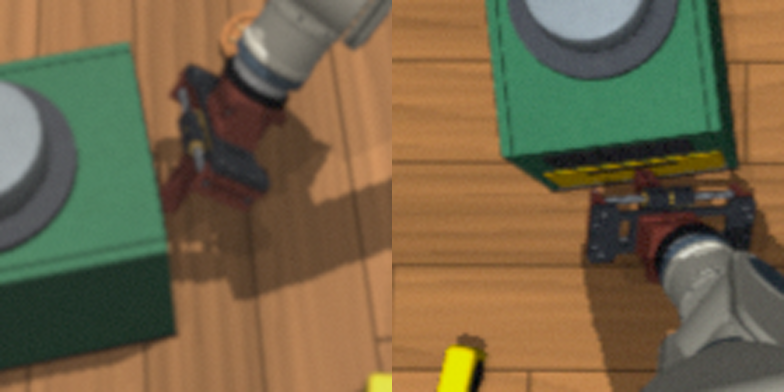

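The force rose from 13 to 19 N with no further travel, and in both views the yellow front is level with the green face (top crop (640,170)), so the drawer is home. Now I'll retreat and plan the handle.

```bash
cat >> h.py <<'E'
NRM=-.5736*CX[0]+.8192*CX[2]; UPS=.8192*CX[0]+.5736*CX[2]; PIV=loc(CX,CP,(-.023,0,.123))
def hand(out,ang,s):  # ang = handle angle
    x=-NRM; z=s*(np.cos(ang)*UPS-np.sin(ang)*CX[1]); return PIV+out*NRM, rot(x,z)
E
python3 - <<'E'
import h; from h import *
o,p,M=pose()
r=R.from_rotvec(.5*NRM*-1).as_matrix()@hand(0,0,1)[1]; print("turn sign check",abs(r-hand(0,.5,1)[1]).max().round(3))
for s in(1,-1):
  for out,a in((.16,0),(.033,0),(.033,1.571),(.16,1.571)): print(s,out,a,ik(*hand(out,a,s)).round(2))
q=o["q"];print(q.round(2),ik(p,M).round(2))
b=p-.09*EX[0]; rows([("back",b,M),("up",b+[0,0,.2],M)],p,M)
print(ik(b,M).round(2),ik(b+[0,0,.2],M).round(2))
E
```

```text
turn sign check 0.0
1 0.16 0 [-0.53  0.09  2.19  0.58  0.32 -0.82]
1 0.033 0 [-0.49  0.38  2.12  1.26  0.16 -1.47]
1 0.033 1.571 [-0.49  0.38  2.12  1.26  0.16  0.1 ]
1 0.16 1.571 [-0.53  0.09  2.19  0.58  0.32  0.76]
-1 0.16 0 [-0.53  0.09  2.19  0.58  0.32  2.33]
-1 0.033 0 [-0.49  0.38  2.12  1.26  0.16  1.67]
-1 0.033 1.571 [-0.49  0.38  2.12  1.26  0.16 -3.05]
-1 0.16 1.571 [-0.53  0.09  2.19  0.58  0.32 -2.39]
[ 0.23  0.62  2.13  2.46  0.44 -0.57] [ 0.23  0.55  2.16  2.42  0.41 -0.52]
back mm [-56.0, -70.4, -0.0] rv [0.0, 0.0, 0.0] world [0.507, 0.217, 0.088]
up mm [-197.9, 42.5, -84.5] rv [0.0, 0.0, 0.0] world [0.507, 0.217, 0.288]
[ 0.26  0.47  2.36  2.6   0.5  -0.7 ] [0.26 0.05 2.22 1.13 0.27 0.84]
```

```bash
python3 -m inch '[[[-15,-19,0,0,0,0,0],[-56,-70,0,0,0,0,0],[-56,-70,0,0,0,0,0],[-126,-14,-42,0,0,0,0],[-198,42,-84,0,0,0,0],[-198,42,-84,0,0,0,0],[-198,42,-84,0,0,0,0],[-198,42,-84,0,0,0,0],[-198,42,-84,0,0,0,0]]]'
python3 - <<'E'
import h; from h import *
o,p,M=pose(); q=ik(p,M); print(o["q"].round(2),q.round(2))
g,G=hand(.18,0,1);qb=ik(g,G);print(qb.round(2))
for i in range(1,10):
    P,A=fk(q+(qb-q)*i/9); P=P+np.array([0,0,.06*np.sin(np.pi*i/9)]); rows([(i,P,A)],p,M); 
E
```

```text
time_s: 13.28
tool_pos: [0.51, 0.2168, 0.2909]
tcp_rot: [0.498, 0.737, 0.411, -0.2]
contact_force: [-0.1, 0.7, -0.8]
opening: 0.005
[0.25 0.07 2.22 1.22 0.27 0.75] [0.26 0.05 2.22 1.14 0.27 0.83]
[-0.54  0.05  2.19  0.53  0.36 -0.77]
1 mm [-23.4, 30.0, 35.8] rv [-0.18, -0.059, 0.014] world [0.525, 0.17, 0.309]
2 mm [-48.0, 55.2, 73.4] rv [-0.358, -0.121, 0.013] world [0.535, 0.122, 0.325]
3 mm [-72.2, 74.4, 113.4] rv [-0.534, -0.185, -0.004] world [0.541, 0.073, 0.336]
4 mm [-94.8, 86.4, 156.0] rv [-0.707, -0.247, -0.036] world [0.542, 0.024, 0.341]
5 mm [-115.2, 90.7, 201.3] rv [-0.877, -0.304, -0.085] world [0.539, -0.026, 0.339]
6 mm [-133.1, 87.1, 248.8] rv [-1.043, -0.355, -0.148] world [0.531, -0.075, 0.329]
7 mm [-149.0, 76.2, 297.8] rv [-1.204, -0.397, -0.227] world [0.519, -0.124, 0.313]
8 mm [-163.9, 58.8, 347.1] rv [-1.361, -0.426, -0.32] world [0.502, -0.171, 0.293]
9 mm [-179.2, 36.2, 395.5] rv [-1.511, -0.44, -0.425] world [0.48, -0.217, 0.27]
```

```bash
python3 -m inch '[[[-23,30,36,-0.18,-0.06,0.014,50],[-48,55,73,-0.358,-0.121,0.013,50],[-72,74,113,-0.534,-0.185,-0.004,50],[-95,86,156,-0.707,-0.247,-0.036,50],[-115,91,201,-0.877,-0.304,-0.085,50],[-133,87,249,-1.043,-0.355,-0.148,50],[-149,76,298,-1.204,-0.397,-0.227,50],[-164,59,347,-1.361,-0.426,-0.32,50],[-179,36,396,-1.511,-0.44,-0.425,50],[-179,36,396,-1.511,-0.44,-0.425,50],[-179,36,396,-1.511,-0.44,-0.425,50]]]'
python3 - <<'E'
import h; from h import *; import pickle
from plant import grab_frame
o,p,M=pose(); print(o["q"].round(2))
w=grab_frame("wrist"); pickle.dump((w,p,M),open("w.pkl","wb")); print(np.array(w["hand_eye"]).round(3).tolist(),w["fx"],w["cx"],w["cy"],w["dist"])
t=grab_frame("top"); cv2.imwrite("pics/w1.png",w["color"])
rows([(f"{x}",*hand(x,0,1)) for x in(.18,.10,.033)],p,M)
E
```

```text
time_s: 14.65
tool_pos: [0.4795, -0.2181, 0.2686]
tcp_rot: [0.881, 0.052, 0.46, -0.1]
contact_force: [0.4, -0.2, 0.5]
opening: 0.572
[-0.55  0.07  2.19  0.56  0.35 -0.8 ]
[[0.0, -0.268, 0.963, -0.143], [0.001, -0.963, -0.268, 0.074], [1.0, 0.001, 0.0, -0.0], [0.0, 0.0, 0.0, 1.0]] 358.02150119450766 278.6700543387835 207.05845045780643 [-0.02557161  0.          0.          0.          0.        ]
0.18 mm [-1.4, 0.9, 1.3] rv [-0.001, -0.002, 0.001] world [0.48, -0.217, 0.27]
0.1 mm [78.6, 0.9, 1.5] rv [-0.001, -0.002, 0.001] world [0.525, -0.228, 0.205]
0.033 mm [145.6, 1.0, 1.6] rv [-0.001, -0.002, 0.001] world [0.562, -0.236, 0.15]
```

View pics/w1.png

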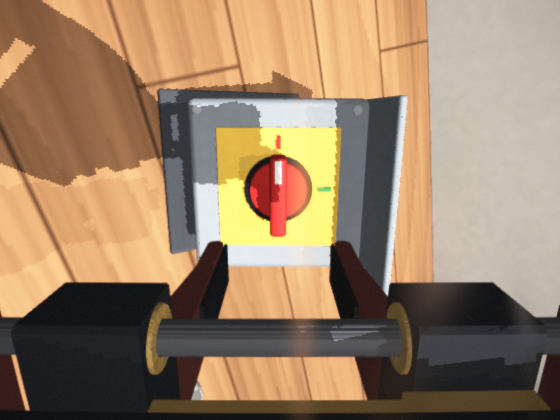

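The wrist view shows the handle bar upright at x≈278, the disc centred near (279,189), the panel square in the picture and the hood to the right. I'll refine the pivot by casting a ray onto the disc plane.

```bash
python3 - <<'E'
from h import *; import pickle
w,p,M=pickle.load(open("w.pkl","rb"))
K=np.array([[w["fx"],0,w["cx"]],[0,w["fy"],w["cy"]],[0,0,1]]);H=np.array(w["hand_eye"])
hsv=cv2.cvtColor(w["color"],cv2.COLOR_BGR2HSV); m=cv2.inRange(hsv,(0,130,60),(8,255,255))|cv2.inRange(hsv,(172,130,60),(180,255,255)); m[:145]=0;m[245:]=0;m[:,:235]=0;m[:,325:]=0
ys,xs=np.nonzero(m); print("bbox",xs.min(),xs.max(),ys.min(),ys.max())
lab=cv2.inRange(hsv,(22,120,80),(34,255,255));lab[:,:200]=0;lab[:110]=0;lab[260:]=0;ly,lx=np.nonzero(lab);print("label",np.percentile(lx,[.5,99.5]),np.percentile(ly,[.5,99.5]))
def c2w(px,out):
    n=cv2.undistortPoints(np.array([[px]],float),K,np.array(w["dist"])).ravel()
    o=p+M@H[:3,3];d=M@H[:3,:3]@np.r_[n,1];P0=PIV+out*NRM
    return o+d*(((P0-o)@NRM)/(d@NRM))
def loc_(P): return (np.array([(P-PIV)@UPS,(P-PIV)@CX[1],(P-PIV)@NRM])*1000).round(1)
print("disc rim l/r/centre",loc_(c2w((245,188),.009)),loc_(c2w((312,188),.009)),loc_(c2w((279,188.5),.009)))
print("bar ends top",loc_(c2w((278,157),.041)),loc_(c2w((278,236),.041)))
E
```

```text
bbox 249 306 145 235
label [218. 336.] [128. 243.]
disc rim l/r/centre [-32.    3.2   9. ] [27.9  3.2  9. ] [-1.6  2.8  9. ]
bar ends top [-2.3 35.2 41. ] [ -2.4 -30.5  41. ]
```

```bash
python3 -m inch '[[[40,3,-0.5,0,0,0,50],[80,3,-0.5,0,0,0,50],[100,3,-0.5,0,0,0,50],[115,3,-0.5,0,0,0,50],[125,3,-0.5,0,0,0,50],[135,3,-0.5,0,0,0,50],[140,3,-0.5,0,0,0,50],[145,3,-0.5,0,0,0,50],[145,3,-0.5,0,0,0,50],[145,3,-0.5,0,0,0,50]]]'
python3 - <<'E'
from h import *
o,p,M=pose(); print(o["q"].round(2)); rows([("t",hand(.033,0,1)[0]-.002*UPS+.002*CX[1],hand(.033,0,1)[1])],p,M)
E
```

```text
time_s: 16.0
tool_pos: [0.5601, -0.2327, 0.1489]
tcp_rot: [0.881, 0.051, 0.46, -0.099]
contact_force: [0.0, 0.1, -0.5]
opening: 0.572
[-0.48  0.41  2.11  1.4   0.15 -1.62]
t mm [0.7, -0.9, 1.0] rv [0.003, -0.003, -0.0] world [0.561, -0.234, 0.149]
```

No contact, and the pose is on target. Next I'll close on the bar.

```bash
python3 -m inch '[[[0,0,0,0,0,0,10],[0,0,0,0,0,0,8],[0,0,0,0,0,0,8],[0,0,0,0,0,0,8],[0,0,0,0,0,0,8],[0,0,0,0,0,0,8],[0,0,0,0,0,0,8]]]' 25
```

```text
time_s: 16.88
tool_pos: [0.5604, -0.2335, 0.1491]
tcp_rot: [0.881, 0.051, 0.46, -0.099]
contact_force: [5.7, -0.3, 3.8]
opening: 0.16
```

```bash
python3 -m inch '[[[0,0,1,0.1,0,0,8],[0,0,1,0.2,0,0,8],[0,0,1,0.3,0,0,8],[0,0,1,0.4,0,0,8],[0,0,1,0.5,0,0,8]]]'
python3 - <<'E'
from h import *
o,p,M=pose(); print(o["q"].round(2),o["wrist_torque"].round(2)); rows([("t",p,hand(.033,0,1)[1])],p,M)
E
```

```text
time_s: 17.5
tool_pos: [0.5611, -0.2334, 0.1495]
tcp_rot: [0.841, 0.268, 0.421, -0.21]
contact_force: [4.9, 0.3, 3.4]
opening: 0.163
[-0.48  0.41  2.11  1.39  0.15 -1.1 ] [-0.13 -0.93  0.45]
t mm [0.0, 0.0, 0.0] rv [-0.499, -0.003, 0.001] world [0.561, -0.233, 0.149]
```

```bash
python3 -m inch '[[[0,0,0,0.1,0,0,8],[0,0,0,0.2,0,0,8],[0,0,0,0.3,0,0,8],[0,0,0,0.4,0,0,8],[0,0,0,0.5,0,0,8]]]'; python3 -m inch '[[[0,0,0,0.1,0,0,8],[0,0,0,0.2,0,0,8],[0,0,0,0.3,0,0,8],[0,0,0,0.4,0,0,8],[0,0,0,0.5,0,0,8],[0,0,0,0.57,0,0,8],[0,0,0,0.59,0,0,8],[0,0,0,0.59,0,0,8]]]'
python3 - <<'E'
from h import *
o,p,M=pose(); print(o["q"].round(2),o["wrist_torque"].round(2)); rows([("t",p,hand(.033,0,1)[1])],p,M)
E
```

```text
time_s: 18.12
tool_pos: [0.5614, -0.234, 0.1499]
tcp_rot: [0.748, 0.468, 0.355, -0.308]
contact_force: [6.3, -1.3, 4.4]
opening: 0.16
time_s: 19.12
tool_pos: [0.5615, -0.2349, 0.15]
tcp_rot: [0.581, 0.664, 0.25, -0.398]
contact_force: [5.7, -5.0, 1.8]
opening: 0.161
[-0.48  0.41  2.11  1.39  0.15 -0.02] [-0.75 -1.03 -0.19]
t mm [0.0, 0.0, 0.0] rv [-1.587, 0.001, 0.004] world [0.562, -0.235, 0.15]
```

Turned to about 1.58 rad. Now I'll release, back out along the normal and look.

```bash
python3 -m inch '[[[0,0,0,0,0,0,50],[0,0,0,0,0,0,50],[0,0,0,0,0,0,50],[0,0,0,0,0,0,50],[-20,0,0,0,0,0,50],[-60,0,0,0,0,0,50],[-110,0,0,0,0,0,50],[-150,0,0,0,0,0,50],[-150,0,0,0,0,0,50],[-150,0,0,0,0,0,50]]]'
python3 - <<'E'
from h import *
from plant import grab_frame
w=grab_frame("wrist")["color"];s=grab_frame("scene")["color"];t=grab_frame("top")["color"]
o=np.zeros((570,800,3),np.uint8); o[:280,:373]=cv2.resize(w,(373,280)); o[:280,380:740]=cv2.resize(s[220:360,200:380],None,fx=2,fy=2); o[285:565,:780]=cv2.resize(t[130:270,90:480],None,fx=2,fy=2)
cv2.imwrite("pics/fin.png",o)
E
```

```text
time_s: 20.38
tool_pos: [0.4771, -0.2142, 0.2717]
tcp_rot: [0.58, 0.664, 0.252, -0.398]
contact_force: [0.0, -0.3, -0.1]
opening: 0.568
```

View pics/fin.png

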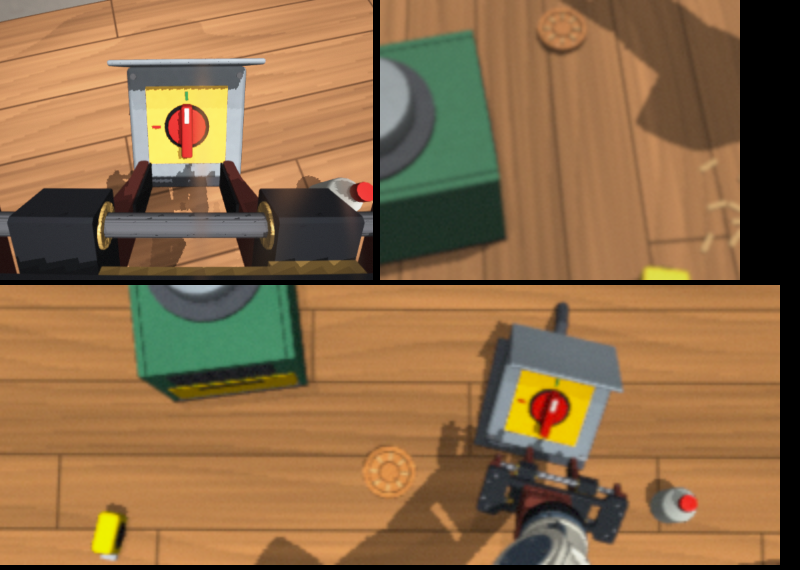

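The wrist view shows the handle bar upright with its white mark at (187,115) by the green "on" mark. The top view shows the drawer front flush at (235,385) and the roundel, glue and tape where they were.

```bash
python3 -c "
from plant import close_job; print(close_job())"
```

```text
the job is handed in; nothing more can be done
None
```

The filter drawer is pushed home and the isolator is turned on, in that order. I handed the job in at about 20 s with the robot clear of everything.

- **Drawer:** I pushed it slowly with closed fingers leaning 45°, past the sprung ball, where I read about 20 N. At the stop the force rose from about 13 to 19 N with no further travel. The camera views show its front flush with the machine.
- **Isolator:** I gripped the handle along the panel's normal and turned it clockwise; the tool turned about 1.58 rad. After I released it, the wrist view shows the white mark pointing up the panel at the green mark. The contact force on the tool was about zero.
- **Other things:** The roundel, glue bottle and tape measure look unmoved.
- **What failed on the way:** My first approach to the drawer, leaning 40°, ran into the end of two joints' ranges in free air. I backed off and used a different wrist position; nothing was touched. The wrist picture put the pivot about 2–3 mm from my first estimate, and I corrected for it before gripping.

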